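# Load the last vial and hold the carousel's index plunger out

### The job

Take the green-capped vial out of the tray and stand it fully down in the one empty cup of the locked sample carousel. Then grip the red knob of the index plunger, pull it straight up as far as it goes and finish while still holding it up there, so that the pin stays out of its hole and I can turn the carousel to the reader; do not turn it yourself. Leave the other vials and the things around where they are.

Things in the scene. Friction and masses are not known exactly. Their poses are not given: they have to be found in the camera images.
- carousel: fixed part of an indexing sample carousel: round grey base plate, 232 mm across; origin on the upright turning axis at bench height. From that axis, its -y points to the index plunger (100 mm out), its -x to a white reader head (36 x 50 mm, 88 mm high, 150 mm out). Does not move
- rotor (a joint): turn of the carousel's aluminium disc (220 mm across, top face 44 mm above the bench; hub 74 mm high) about the upright axis, rad, 0 at the start, positive counterclockwise from above. Carries six white cups 62 mm from the axis, 60 deg apart: five hold vials, one is empty. Locked (0.01 rad of play) while the index pin is down; with the pin up it turns lightly, 0.06 Nm
- empty_seat (a point): middle of the floor of the one empty white cup (38 mm outside, 31 mm bore), 44 mm above the bench, at the carousel's (+31, +54) mm. The cup's rim is 22 mm above this floor. A vial stands in it with about 1.5 mm of play all round
- pull_knob: index plunger with its red grooved pull knob: upright cylinder 30 mm across, 22 mm high; origin at the centre of its underside, 82 mm above the bench with the pin home; z up. Below it: a 13 mm neck, a 22 mm steel nut (top 71 mm above the bench, a 16 mm sleeve up to 79 mm) and an aluminium bracket arm 30 mm wide, top 66 mm, running outward (carousel -y). Rises with the pin
- plunger (a joint): lift of the index plunger, m: 0 = pin home in its hole in the rotor disc, 0.012 = pulled up to its stop. Slides straight up. A spring drives it down, 8 N at 0 rising to 14 N at the stop, and it snaps home when let go. The 8 mm pin sits 7 mm deep, so it is clear of the hole above 0.007
- tray: open clear plastic tray fixed to the bench, 150 (x) by 210 (y) by 28 mm high, walls and floor 3 mm; origin under its centre. Six things stand in it in two rows of three along its y (rows 68 mm apart, places 64 mm apart, a few mm loose), in any order: the green-capped vial, three black-capped vials, two loose black spare caps (28 mm across, 14 mm high)
- green_vial: the vial to load: amber glass with a paper label, GREEN cap, 28 mm across, 61 mm high (the cap is the top 14 mm), about 35 g, closed and rigid; origin at the centre of its underside, z up its axis. It stands upright in the tray
- black_1: black-capped amber vial standing in the tray, same size and origin as the green one; to be left there
- black_2: black-capped amber vial standing in the tray, same size and origin as the green one; to be left there
- black_3: black-capped amber vial standing in the tray, same size and origin as the green one; to be left there
- loaded_1: black-capped amber vial already in a cup of the carousel, same size and origin as the green one; to be left there
- loaded_2: black-capped amber vial already in a cup of the carousel, same size and origin as the green one; to be left there
- loaded_3: black-capped amber vial already in a cup of the carousel, same size and origin as the green one; to be left there
- loaded_4: black-capped amber vial already in a cup of the carousel, same size and origin as the green one; to be left there
- loaded_5: black-capped amber vial already in a cup of the carousel, same size and origin as the green one; to be left there
- bottle: bystander: amber reagent bottle, 92 mm across, 200 mm high; origin at the centre of its underside
- beaker: bystander: small glass beaker, 52 mm across, 60 mm high; origin at the centre of its underside
- tip_box: bystander: blue pipette-tip box with clear lid, 85 x 125 mm, 60 mm high; origin at the centre of its underside
Things that resemble listed ones, but are neither listed nor needed, are in the scene too. What is shaped like the green_vial but blue or pink is not meant.

How it is judged:
On the way, in this order (a step that is already met when the one before it is completed fails the run):
1. the green-capped vial stands fully down in the empty cup, upright and let go, with the index pin still home (horizontal distance between green_vial and empty_seat below 0.005 m and z of green_vial in the frame of empty_seat between -0.003 and 0.003 m and angle between green_vial's own z axis and vertical below 0.1 rad and contact force between green_vial and the fingers below 0.2 N and value of joint plunger below 0.002 m and linear speed of green_vial below 0.03 m/s), for 0.2 s.
2. the index plunger is pulled fully up by the gripper (value of joint plunger above 0.01 m and contact force between pull_knob and the fingers above 5 N), for 0.2 s.
At the end, for the whole second after the job is handed in: Through the last second the fingers hold the knob (over 5 N) with the plunger lifted over 10 of its 12 mm; the green-capped vial stands in the empty cup, within 5 mm of its middle, foot within 3 mm of its floor, tilted under 0.1 rad, untouched by the fingers; rotor turned under 0.08 rad (all of step 2 and horizontal distance between green_vial and empty_seat below 0.005 m and z of green_vial in the frame of empty_seat between -0.003 and 0.003 m and angle between green_vial's own z axis and vertical below 0.1 rad and contact force between green_vial and the fingers below 0.2 N and value of joint rotor between -0.08 and 0.08 rad); the arm keeps its last pose, push and grip.
It fails at once if the carousel is turned by more than 0.1 rad (value of joint rotor above 0.1 rad or value of joint rotor below -0.1 rad).
It fails at once if a vial already in the carousel is moved by more than 15 mm (distance of any of loaded_1, loaded_2, loaded_3, loaded_4, loaded_5 from where it was at the start of the episode above 0.015 m).
It fails at once if a black-capped vial in the tray is knocked over (0.6 rad) or moved by more than 40 mm (distance of any of black_1, black_2, black_3 from where it was at the start of the episode above 0.04 m or angle between any of black_1, black_2, black_3's own z axis and vertical above 0.6 rad).
It fails at once if the bottle, the beaker or the tip box is moved by more than 30 mm (distance of any of bottle, beaker, tip_box from where it was at the start of the episode above 0.03 m).
It also fails if it takes over 48 s, if anything falls off the work surface, if the arm or the gripper's body presses on something with over 40 N, if the wrist force passes 120 N, or if a joint passes its speed limit or range.

### The arm

A 7-joint arm with a two-finger parallel gripper is mounted at the origin on the work surface. World frame = base frame: x ahead of the robot, y to its left, z up, the work surface at z = 0. Lengths are in m, angles in rad, forces in N, time in s.
With the tool pointing down it reaches from about 0.4 to 0.85 m from the base axis. Payload 10.4 kg.
Tool frame: the origin (TCP) lies midway between the tips of the shut fingers; the grasp point (between the pads) lies 19 mm behind it; y points along the fingers, z is the direction in which the jaws open and shut, and the axes are right-handed (so a half turn about y gives the same grasp; the last joint's range is limited). The gripper opens to 85 mm and grips with 20 to 120 N. Pads are 22 mm wide; open, the fingers measure 114 mm over their backs; the gripper's body (76 mm by 85 mm) begins 54 mm behind the grasp point. The pads swing forward as they close: fully open they stand 13 mm farther back than shut.
Start: joints at [-1.335, 0.332, -0.065, 1.46, 0.022, 1.35, -0.088], TCP at [0.16, 0.604, 0.231] pointing down, gripper open.
Joint ranges: [-2.6, 2.6], [-0.5, 2.12], [-1.47, 1.34], [0.16, 2.42], [-1.27, 4.41], [0.06, 2.06], [-2.6, 2.6]. Speed limits (rad/s): [2.22, 2.22, 2.79, 2.79, 3.14, 3.14, 3.14].

### API

Orientations are given as a unit quaternion [w, x, y, z].
In Python, from cell import manip, camera, job gives the robot as it stands.
- The arm moves only by the shell command python3 -m inch 'ROWS' [FORCE]. ROWS is JSON, a list that holds one entry, the list of rows, each a list of 5 numbers: the shift along the tool's x, y, z each as a share of 0.15 m, from -1 to 1, then the turn about the tool's y as a share of pi rad, from -1 to 1, then the gripper's target within -1 to 1 (shut at 1, half-way at 0, fully open at -1). In form: [[[tx, ty, tz, twist, hand], ...]]. A call has 1 to 5 rows; each row is the pose to reach, as a shift and turn from the pose commanded when the call began, along the tool's axes at that moment, turning the shorter way round; what a row does not reach only later rows make up. A row lasts 1/12 s, in which the tool goes at most 41.7 mm and 7.16 degrees, less where a joint would pass 70% of its speed; a pose out of reach is approached as far as the arm can. A call with a number of a shift or a turn outside -1 to 1 is refused whole. A call with a gripper value outside its range is refused whole. The fingers move at their own pace and stop on an object; FORCE is the grip in N (left out, the last holds). Time passes only in rows, so rows that repeat a pose let the fingers close. It gives the time, the measured TCP pose, the force and the opening at its end, in the units of the state.
- manip.state(): the state, without advancing time (a new reading comes with each control period).
- camera(name): name is "side" or "top" or "wrist"; returns a dict with "frame" (480x640x3 uint8, blue, green, red), "fx", "fy", "cx", "cy" (pixels), "R" (3x3) and "t" (3): a world point X has camera coordinates R X + t. Camera axes: x right, y down, z forward; pixel columns grow to the right and rows downward; lengths in m; the calibration is good to about 2 mm. A picture is of the moment at which its call begins. There is no depth.
- job.job_done(): hands the job in, once; it reports no verdict.
The state is a dict: "time_s": time; "q": joint angles; "qd": joint speeds; "effort": joint torques, N m; "eef_pos": TCP position; "ee_rot": TCP orientation; "wrist_force": force on the tool from outside, world axes, zero at the start; "ft_torque": the same for the moment, N m; "grip_width": finger opening in m.
Only numpy, scipy, OpenCV 4.12 (cv2) and the standard library are available. Lean on these libraries where they do the work, as an engineer would, in place of code of your own. Each camera call takes 0.05 s, during which the arm holds its last target.

## Working session

There is one attempt and no reset: what is moved stays moved. The work goes in short steps, Python scripts to look and compute and a shell command to move; the robot and the scene stay as the last step left them, time stands still between calls to the robot, and variables do not carry over. Pictures are saved under pics/ and viewed, and the job is handed in when it is done.

```bash
ls; mkdir -p pics; python3 - <<'E'
from cell import manip,camera,job
import cv2
print(manip.state())
for n in ("side","top","wrist"):
    c=camera(n); cv2.imwrite(f"pics/{n}0.png",c["frame"]); print(n,c["fx"],c["cx"],c["cy"],c["R"],c["t"])
E
```

```text
pics
{'time_s': 0.0, 'q': array([-1.33462827,  0.33288416, -0.06467651,  1.46092125,  0.02159442,
        1.34990509, -0.0885154 ]), 'qd': array([ 1.54430842e-03, -7.78032296e-04,  6.83760695e-04,  9.92454872e-04,
       -5.34628851e-06,  2.37103795e-04, -1.10010579e-03]), 'effort': array([-5.63116118e-04, -6.25439286e+01,  4.88117512e-02, -3.91606021e+01,
        1.62328844e-02,  9.64650797e-03,  1.15056773e-05]), 'eef_pos': array([0.15985352, 0.60383036, 0.23051778]), 'ee_rot': array([-0.70069412,  0.7016968 , -0.09128079,  0.09119853]), 'wrist_force': array([-0.36159308,  0.39961281,  0.52913981]), 'ft_torque': array([-0.02959227, -0.01879095,  0.01189006]), 'grip_width': 0.08537617583499749}
side 606.1323254781134 321.09521081234516 247.06939703471338 [[-0.9887373  -0.14922279  0.01145057]
 [-0.08294704  0.48269876 -0.87184958]
 [ 0.12457266 -0.86297999 -0.48963986]] [0.57948109 0.14406117 1.26784787]
top 531.1083605137751 320.3333865266771 237.77258648177605 [[ 0.01202476 -0.99991907 -0.00415386]
 [-0.98039521 -0.01097269 -0.19673546]
 [ 0.19667396  0.00643812 -0.98044781]] [-0.0580726   0.60277041  1.12855017]
wrist 416.0425176298403 313.2064219038705 236.2067420399915 [[ 0.25621626  0.96661606 -0.00257171]
 [ 0.92060426 -0.2432073   0.30551268]
 [ 0.29468801 -0.08064485 -0.95218453]] [-0.62393625 -0.039389    0.37935309]
```

View pics/top0.png

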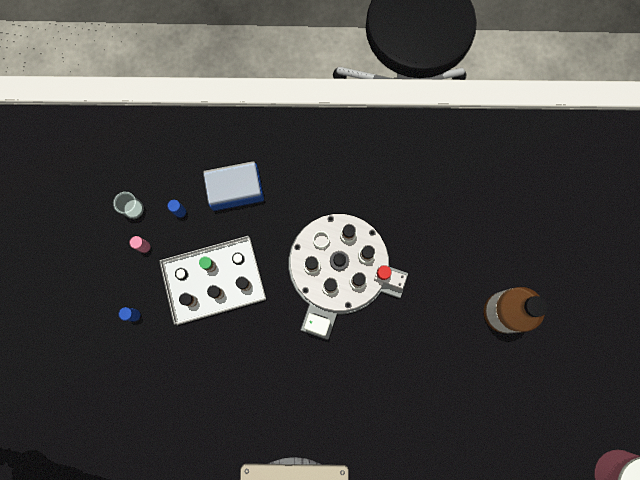

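View pics/side0.png

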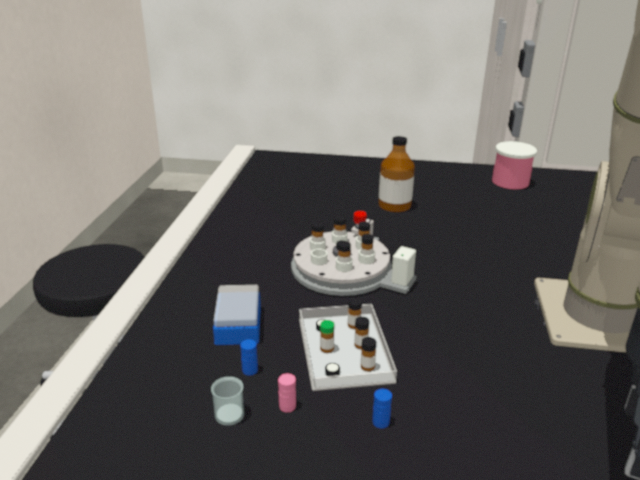

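View pics/wrist0.png

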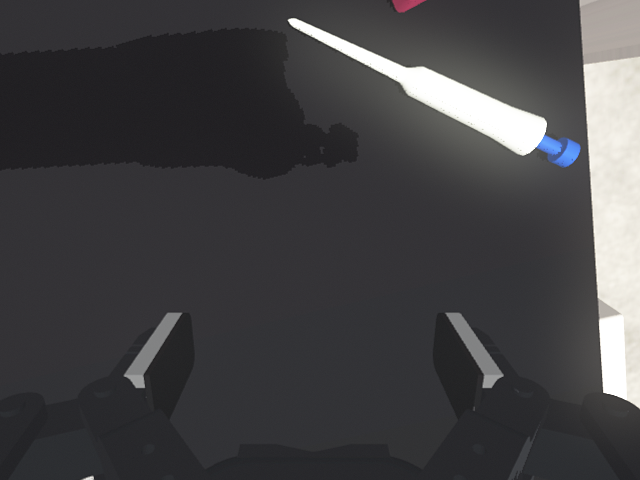

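Top view: the green cap is at (206,263), the empty cup at (321,241), the hub at (339,260), the red knob at (384,272) and the reader at (318,322). Lookalikes for the green vial: blue at (175,208) and (127,314), pink at (138,243), black-capped vials in the tray at (186,299), (214,292) and (242,284), and spare caps at (181,273) and (238,258). By the description I choose (206,263), which is (327,328) in the side view.

```bash
cat > h.py <<'E'
import numpy as np, cv2
from scipy.spatial.transform import Rotation as Ro
def ray(c,u,v):
    d=c["R"].T@np.array([(u-c["cx"])/c["fx"],(v-c["cy"])/c["fy"],1.]); return -c["R"].T@c["t"],d
def onz(c,u,v,z):
    o,d=ray(c,u,v); return o+d*(z-o[2])/d[2]
def tri(c1,p1,c2,p2):
    o1,d1=ray(c1,*p1);o2,d2=ray(c2,*p2)
    s=np.linalg.lstsq(np.c_[d1,-d2],o2-o1,rcond=None)[0]
    a=o1+s[0]*d1;b=o2+s[1]*d2; return (a+b)/2,np.linalg.norm(a-b)
def proj(c,X):
    p=c["R"]@np.asarray(X)+c["t"]; return np.array([c["fx"]*p[0]/p[2]+c["cx"],c["fy"]*p[1]/p[2]+c["cy"]])
def blob(f,col,roi=None):
    h=cv2.cvtColor(f,cv2.COLOR_BGR2HSV); H,S,V=cv2.split(h)
    if col=="green": m=(H>45)&(H<80)&(S>110)&(V>50)
    if col=="red": m=((H<6)|(H>174))&(S>170)&(V>90)
    m=m.astype(np.uint8)
    if roi: 
        k=np.zeros_like(m);x0,y0,x1,y1=roi;k[y0:y1,x0:x1]=1;m*=k
    n,l,s,ce=cv2.connectedComponentsWithStats(m)
    return [(s[i].tolist(),ce[i].round(1).tolist()) for i in range(1,n) if s[i][4]>15],m
def tool(s):
    q=s["ee_rot"]; return Ro.from_quat([q[1],q[2],q[3],q[0]]).as_matrix()
E
python3 - <<'E'
from cell import camera
from h import *
t=camera("top");s=camera("side")
for n,c in(("top",t),("side",s)):
    for col in("green","red"): print(n,col,blob(c["frame"],col)[0])
f=t["frame"]
a=cv2.resize(f[200:360,150:310],None,fx=5,fy=5,interpolation=cv2.INTER_CUBIC)[:600]
b=cv2.resize(f[200:320,280:420],None,fx=5,fy=5,interpolation=cv2.INTER_CUBIC)
cv2.imwrite("pics/ta.png",a);cv2.imwrite("pics/tb.png",b)
b=cv2.resize(s["frame"][200:380,280:420],None,fx=4,fy=4,interpolation=cv2.INTER_CUBIC)[:600]
cv2.imwrite("pics/sb.png",b[:, :])
E
```

```text
top green [([199, 257, 13, 12, 120], [205.1, 262.6])]
top red [([377, 266, 14, 13, 142], [383.8, 272.0])]
side green [([319, 320, 15, 14, 157], [326.4, 326.7])]
side red [([353, 210, 14, 13, 141], [359.3, 216.0])]
```

View pics/ta.png

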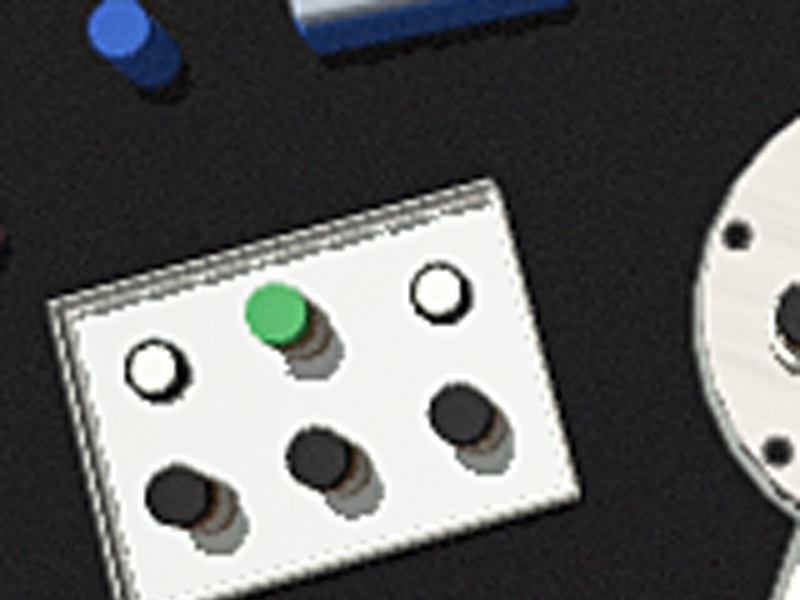

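View pics/tb.png

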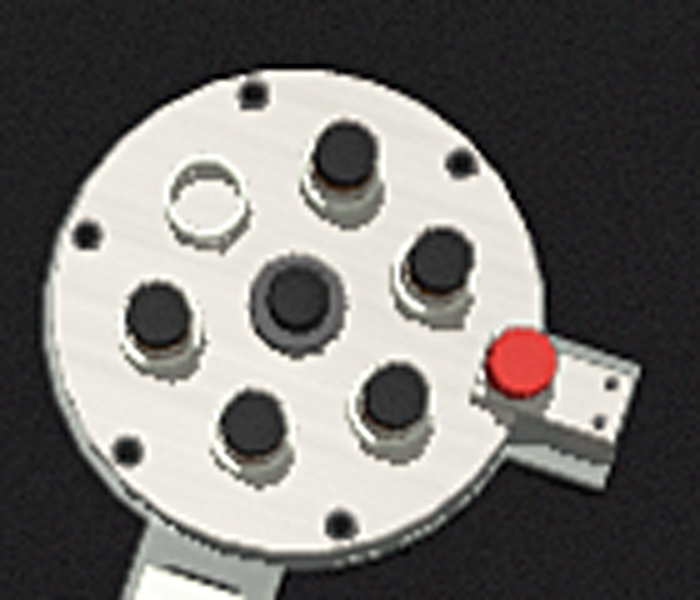

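View pics/sb.png

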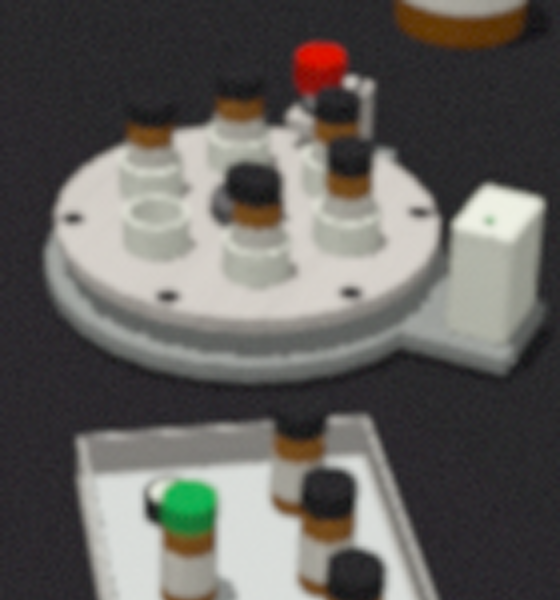

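```bash
python3 - <<'E'
from cell import camera,manip
from h import *
t=camera("top");s=camera("side");st=manip.state()
# green: top view top face, triangulation of cap
g=onz(t,205.4,262.4,.064); print("green top-ray z.064",g.round(4), "ray z.059",onz(t,205.1,262.6,.059).round(4))
print("tri green",tri(t,(205.1,262.6),s,(326.4,326.7)))
k=onz(t,383.8,272.0,.103); print("knob",k.round(4),"tri",tri(t,(383.8,272),s,(359.3,216)))
H=np.array([(254,95),(461,163),(87,236),(128,452),(340,524)])/5.+[280,200]-0.4
P=np.array([onz(t,u,v,.044)[:2] for u,v in H])
A=np.c_[2*P,np.ones(5)];x=np.linalg.lstsq(A,(P**2).sum(1),rcond=None)[0]
print("axis",x[:2],"r",np.sqrt(x[2]+x[:2]@x[:2]))
C=x[:2]
hub=onz(t,280+297/5-.4,200+300/5-.4,.074);print("hub",hub)
d=k[:2]-C;print("knob r",np.linalg.norm(d))
ang=np.degrees(np.arctan2(d[1],d[0]))+90
ha=np.degrees(np.arctan2(*(P-C).T[::-1]));print("carousel yaw",ang,"holes",ha-ang)
th=np.radians(ang);M=np.array([[np.cos(th),-np.sin(th)],[np.sin(th),np.cos(th)]])
seat=C+M@[.031,.054];print("seat",seat,"rim px pred",proj(t,[*seat,.066]),proj(s,[*seat,.066]))
print("rim measured top",onz(t,280+206/5-.4,200+200/5-.4,.066), "knob pred",C+M@[0,-.1])
for n,u,v in(("b",178,496),("b",319,459),("b",462,414)): print(onz(t,150+u/5-.4,200+v/5-.4,.064)[:2])
for u,v in((158,371),(440,294)): print("cap",onz(t,150+u/5-.4,200+v/5-.4,.017)[:2])
print(tool(st).round(3)); print("bottle",onz(t,505,313,0))
E
```

```text
green top-ray z.064 [0.5442 0.2023 0.064 ] ray z.059 [0.5445 0.2041 0.059 ]
tri green (array([0.54536971, 0.20475294, 0.05608313]), np.float64(0.0008961667031255088))
knob [ 0.522  -0.1872  0.103 ] tri (array([ 0.52308605, -0.18789778,  0.09652882]), np.float64(0.0003433930974034641))
axis [ 0.55424321 -0.09319441] r 0.09958046307574654
hub [ 0.55221659 -0.09265802  0.074     ]
knob r 0.0993283566710835
carousel yaw -18.92134074859794 holes [  30.41624453  -29.31558746   90.84202414  150.69723144 -149.530882  ]
seat [ 0.60107868 -0.05216468] rim px pred [320.80148886 238.2506059 ] [318.28332138 252.20383514]
rim measured top [ 0.59801871 -0.05219764  0.066     ] knob pred [ 0.52181623 -0.18779088]
[0.46349013 0.24202336]
[0.48033343 0.18129607]
[0.50078895 0.11952873]
cap [0.52424022 0.26692011]
cap [0.56139822 0.13916125]
[[ 0.967 -0.     0.256]
 [-0.256 -0.     0.967]
 [-0.    -1.    -0.   ]]
bottle [ 0.44488797 -0.47451955  0.        ]
```

Choice is clear: the crop shows the green cap on an amber vial in the tray, between two spare caps. Its cap triangulates to 0.056 m, as it should. Moving over there.

```bash
python3 -m inch '[[[0.4,0,-0.24,0,-0.1],[0.79,0,-0.48,0,-0.1],[0.79,0,-0.48,0,-0.1],[0.79,0,-0.48,0,-0.1],[0.79,0,-0.48,0,-0.1]]]' 30; python3 -m inch '[[[0.4,0,-0.24,0,-0.1],[0.79,0,-0.48,0,-0.1],[0.79,0,-0.48,0,-0.1],[0.79,0,-0.48,0,-0.1],[0.79,0,-0.48,0,-0.1]]]'; python3 -m inch '[[[0.4,0,-0.24,0,-0.1],[0.79,0,-0.48,0,-0.1],[0.79,0,-0.48,0,-0.1],[0.79,0,-0.48,0,-0.1],[0.79,0,-0.48,0,-0.1]]]'
```

```text
time_s: 0.77
eef_pos: [0.2604, 0.5011, 0.2318]
ee_rot: [-0.701, 0.701, -0.093, 0.094]
wrist_force: [0.3, -0.2, -0.1]
grip_width: 0.047
time_s: 1.18
eef_pos: [0.3553, 0.4015, 0.2316]
ee_rot: [-0.701, 0.701, -0.093, 0.094]
wrist_force: [1.2, 0.6, -0.2]
grip_width: 0.0471
time_s: 1.6
eef_pos: [0.4506, 0.302, 0.2314]
ee_rot: [-0.701, 0.701, -0.093, 0.093]
wrist_force: [-1.1, -0.4, -0.1]
grip_width: 0.0473
```

```bash
cat > go.py <<'E'
import sys
from cell import manip
from h import *
def go(tgt):
    s=manip.state();d=tool(s).T@(np.array(tgt)-s["eef_pos"])
    print("pos",s["eef_pos"].round(4),"shares",(d/.15).round(3),"w",round(s["grip_width"],4),"F",s["wrist_force"].round(1),"t",round(s["time_s"],2),"q",s["q"].round(2))
if __name__=="__main__": go([float(a) for a in sys.argv[1:4]])
E
python3 go.py .5445 .2035 .2
```

```text
pos [0.4506 0.302  0.2314] shares [ 0.775  0.21  -0.471] w 0.0473 F [-1.1 -0.4 -0.1] t 1.6 q [-0.86  0.15  0.21  1.69 -0.03  1.31  0.66]
```

```bash
python3 -m inch '[[[0.4,0,-0.24,0,-0.1],[0.775,0,-0.47,0,-0.1],[0.775,0,-0.47,0,-0.1],[0.775,0,-0.47,0,-0.1],[0.775,0,-0.47,0,-0.1]]]'; python3 - <<'E'
from cell import camera
from h import *
for n in("wrist","top"):
    c=camera(n);cv2.imwrite(f"pics/{n}1.png",c["frame"]);b=blob(c["frame"],"green")[0];print(n,b)
    if n=="wrist" and b: print(onz(c,*b[0][1],.062))
E
python3 go.py .5445 .2035 .2
```

```text
time_s: 2.02
eef_pos: [0.5442, 0.2049, 0.231]
ee_rot: [-0.701, 0.701, -0.092, 0.093]
wrist_force: [-0.4, -0.7, 0.5]
grip_width: 0.0472
wrist [([298, 194, 34, 34, 889], [314.9, 210.4])]
[0.54500531 0.20550446 0.062     ]
top [([199, 257, 13, 12, 114], [205.3, 262.8])]
pos [0.5419 0.2086 0.2309] shares [ 0.026  0.206 -0.029] w 0.0465 F [-0.4  1.6 -0.2] t 2.12 q [-0.7   0.23  0.3   1.6  -0.07  1.32  0.93]
```

View pics/wrist1.png

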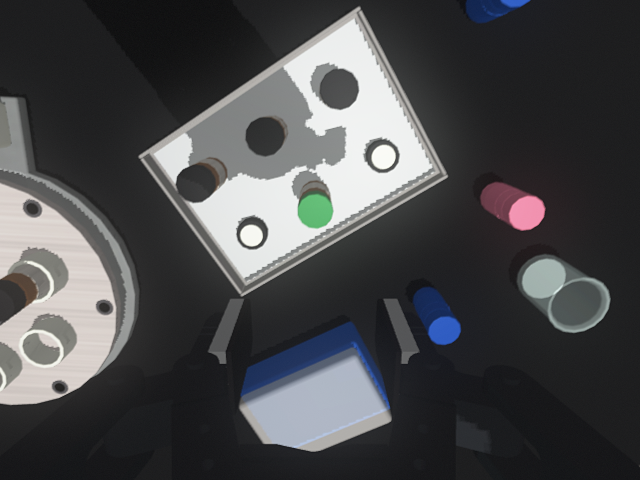

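Wrist view: green cap at (315,210), midway between spare caps at (252,232) and (382,155). The empty cup is at (42,348) and the tip box (315,390) sits beyond the tray. Letting the arm settle, then measuring again.

```bash
python3 -m inch '[[[0,0,0,0,-0.1],[0,0,0,0,-0.1],[0,0,0,0,-0.1]]]'; python3 - <<'E'
from cell import camera,manip
from h import *
c=camera("wrist");b=blob(c["frame"],"green")[0];print(b,onz(c,*b[0][1],.062),onz(c,*b[0][1],.057))
cv2.imwrite("pics/w2.png",cv2.resize(c["frame"][290:420,0:140],None,fx=4,fy=4,interpolation=cv2.INTER_CUBIC))
s=manip.state();print("ctr ray axis test",proj(c,s["eef_pos"]-[0,0,.1]))
E
python3 go.py .545 .205 .2
```

```text
time_s: 2.37
eef_pos: [0.5418, 0.2082, 0.2313]
ee_rot: [0.701, -0.701, 0.09, -0.09]
wrist_force: [-0.3, 0.4, 0.3]
grip_width: 0.0466
[([294, 199, 34, 33, 894], [310.6, 215.2])] [0.54546793 0.20482741 0.062     ] [0.54674347 0.2044551  0.057     ]
ctr ray axis test [313.04361388 238.02769138]
pos [0.542  0.2078 0.2314] shares [ 0.024  0.209 -0.013] w 0.0472 F [-0.9  0.2 -0.9] t 2.42 q [-0.7   0.23  0.3   1.6  -0.07  1.32  0.93]
```

View pics/w2.png

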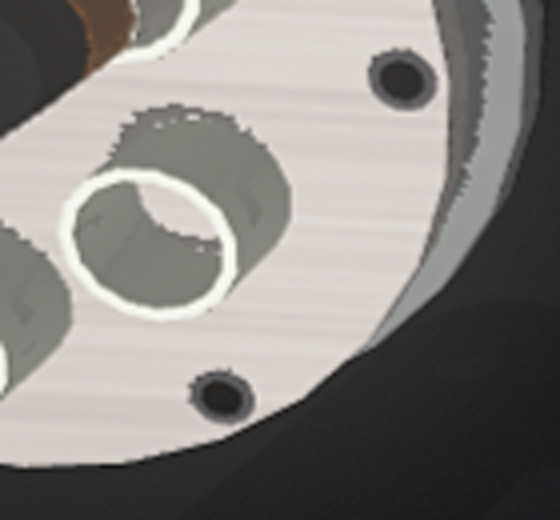

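```bash
python3 -c "
from cell import camera
from h import *
c=camera('wrist');print('rim',onz(c,37,351,.066))"; python3 -m inch '[[[0.026,0.25,-0.016,0,-0.1],[0.026,0.5,-0.016,0,-0.1],[0.026,0.75,-0.016,0,-0.1],[0.026,0.75,-0.016,0,-0.1],[0.026,0.75,-0.016,0,-0.1]]]'; python3 - <<'E'
from cell import camera
from h import *
c=camera("wrist");cv2.imwrite("pics/w3.png",c["frame"]);b=blob(c["frame"],"green")[0];print(b);print([onz(c,*b[0][1],z).round(4) for z in(.057,.064)])
E
python3 go.py .545 .204 .03
```

```text
rim [ 0.60078245 -0.05050992  0.066     ]
time_s: 2.88
eef_pos: [0.5447, 0.203, 0.1181]
ee_rot: [-0.701, 0.702, -0.092, 0.09]
wrist_force: [-0.2, 0.1, 1.7]
grip_width: 0.0471
[([298, 263, 47, 28, 793], [323.7, 276.9])]
[array([0.5548, 0.2057, 0.057 ]), array([0.5518, 0.2063, 0.064 ])]
pos [0.5462 0.2036 0.1203] shares [-0.009  0.602  0.   ] w 0.047 F [0.3 0.2 0.6] t 2.93 q [-0.68  0.33  0.29  1.73 -0.1   1.1   0.96]
```

View pics/w3.png

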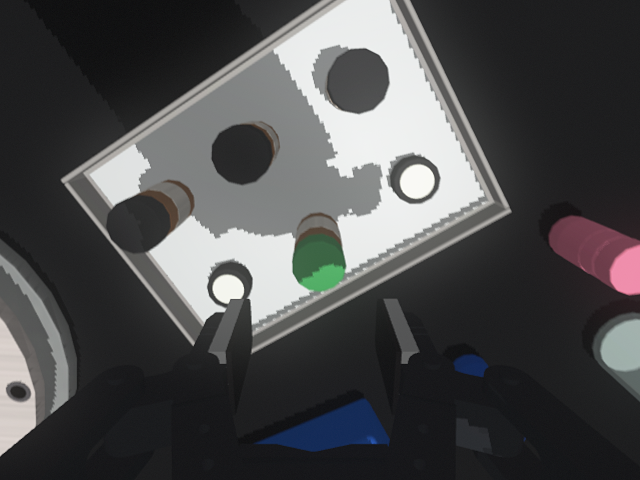

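```bash
python3 - <<'E'
from cell import camera
from h import *
c=camera("wrist")
cv2.imwrite("pics/w4.png",cv2.resize(c["frame"][200:310,250:390],None,fx=5,fy=5,interpolation=cv2.INTER_CUBIC))
for p in((319,263),(319,267)): print(onz(c,*p,.064))
print("tcp-axis at .064",proj(c,[.545,.2035,.064]), (c["R"].T@-c["t"]).round(3))
E
```

```text
[0.5464092  0.20636793 0.064     ]
[0.54852744 0.20581646 0.064     ]
tcp-axis at .064 [312.83904335 261.84601281] [0.471 0.224 0.261]
```

View pics/w4.png

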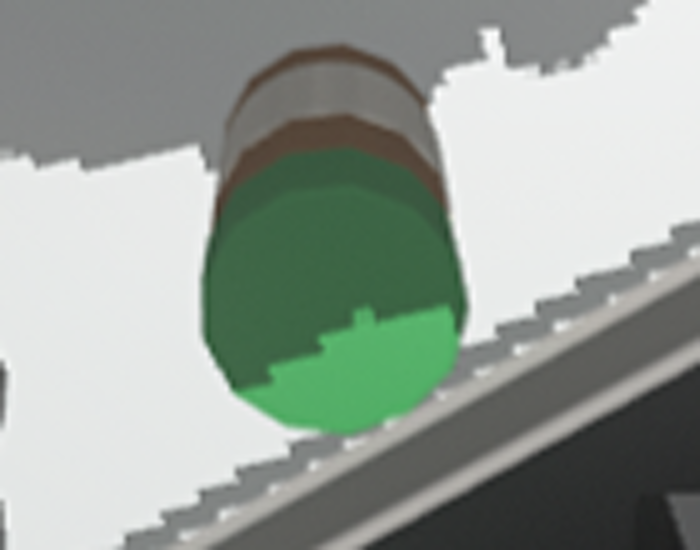

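```bash
python3 -m inch '[[[-0.005,0.2,0.01,0,-0.1],[-0.005,0.4,0.01,0,-0.1],[-0.005,0.6,0.01,0,-0.1],[-0.005,0.6,0.01,0,-0.1],[-0.005,0.6,0.01,0,-0.1]]]'; python3 go.py .545 .205 .03;  python3 - <<'E'
from cell import camera
from h import *
c=camera("wrist");cv2.imwrite("pics/w5.png",c["frame"])
E
```

```text
time_s: 3.4
eef_pos: [0.546, 0.2052, 0.0303]
ee_rot: [0.701, -0.701, 0.091, -0.091]
wrist_force: [-0.5, -0.4, 1.2]
grip_width: 0.0466
pos [0.546  0.2052 0.0303] shares [-0.006  0.002 -0.003] w 0.0466 F [-0.5 -0.4  1.2] t 3.4 q [-0.66  0.44  0.27  1.79 -0.14  0.93  0.98]
```

View pics/w5.png

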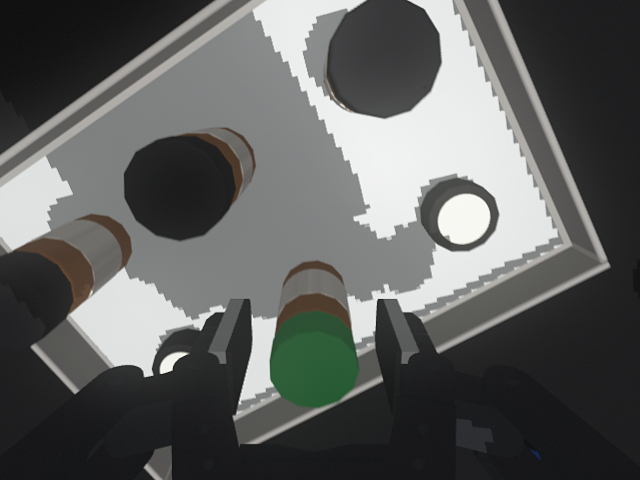

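The vial cap (314,362) sits centred between the pads (~245 and ~382). Closing.

```bash
python3 -m inch '[[[0,0,0,0,0.1],[0,0,0,0,0.3],[0,0,0,0,0.6],[0,0,0,0,1],[0,0,0,0,1]]]' 30;  python3 -m inch '[[[0,0,0,0,1],[0,0,0,0,1],[0,-0.05,0,0,1],[0,-0.1,0,0,1],[0,-0.1,0,0,1]]]';  python3 - <<'E'
from cell import camera
from h import *
c=camera("wrist");cv2.imwrite("pics/w6.png",c["frame"])
E
```

```text
time_s: 3.87
eef_pos: [0.547, 0.2053, 0.0312]
ee_rot: [0.702, -0.7, 0.09, -0.092]
wrist_force: [-1.4, -1.3, 8.3]
grip_width: 0.0269
time_s: 4.28
eef_pos: [0.5467, 0.2054, 0.0462]
ee_rot: [0.702, -0.701, 0.09, -0.092]
wrist_force: [0.4, -0.2, -0.1]
grip_width: 0.0272
```

View pics/w6.png

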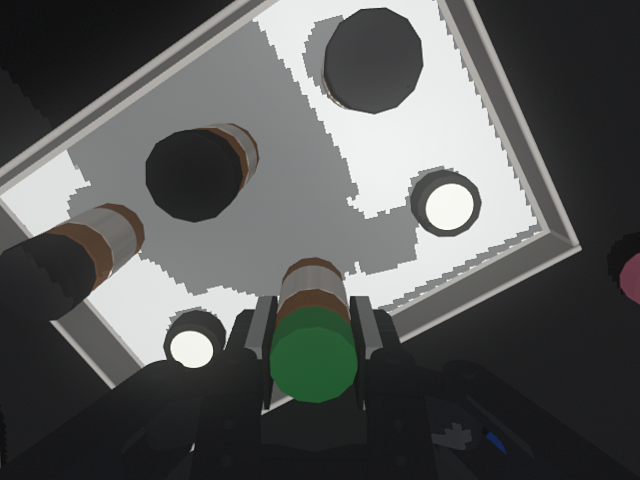

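```bash
python3 - <<'E'
from cell import camera,manip
from h import *
c=camera("wrist");s=manip.state();T=tool(s);p=s["eef_pos"]
f=c["frame"].astype(int);m=((f[...,1]>f[...,2]*1.35)&(f[...,1]>f[...,0]*1.25)&(f[...,1]>50)).astype(np.uint8)
n,l,st,ce=cv2.connectedComponentsWithStats(m);i=1+st[1:,4].argmax();print(st[i],ce[i])
for dx in(-.004,0,.004):
    top=p+T@[dx,-.033,0];cap=p+T@[dx,-.026,0]
    print(dx,proj(c,top).round(1),"front edge",[proj(c,top+T@[e,0,0]).round(1)[1] for e in(-.014,.014)],proj(c,cap).round(1), "sides",proj(c,top+T@[0,0,.014])[0],proj(c,top-T@[0,0,.014])[0])
E
python3 go.py .601 -.051 .19
```

```text
[ 269  306   89   97 6840] [312.99195906 354.84517544]
-0.004 [312.7 358.5] front edge [np.float64(317.3), np.float64(397.0)] [312.7 345.6] sides 358.84666407188905 266.5049371191938
0 [312.7 369.7] front edge [np.float64(329.3), np.float64(407.5)] [312.7 356.4] sides 358.4122785903063 266.9585714828245
0.004 [312.7 380.8] front edge [np.float64(341.2), np.float64(417.8)] [312.7 367.1] sides 357.9861688032504 267.40356463888963
pos [0.5458 0.2051 0.0446] shares [ 0.793 -0.97  -1.555] w 0.0271 F [ 0.2 -0.1 -1.1] t 4.38 q [-0.67  0.42  0.28  1.78 -0.14  0.95  0.98]
```

Vial is held between the pads, its axis ~1.5 mm off the TCP along tool −x. Lifting, then carrying it over.

```bash
python3 -m inch '[[[0,-0.25,0,0,1],[0,-0.5,0,0,1],[0,-0.75,0,0,1],[0.1,-0.97,-0.15,0,1],[0.2,-0.97,-0.4,0,1]]]'; python3 go.py .595 -.02 .19
```

```text
time_s: 4.8
eef_pos: [0.5616, 0.144, 0.1959]
ee_rot: [0.704, -0.699, 0.086, -0.091]
wrist_force: [2.0, 0.1, -0.1]
grip_width: 0.0269
pos [0.5616 0.144  0.1959] shares [ 0.487  0.035 -1.004] w 0.0269 F [ 2.   0.1 -0.1] t 4.8 q [-0.61  0.25  0.34  1.66 -0.09  1.24  1.06]
```

```bash
python3 -m inch '[[[0.1,0,-0.22,0,1],[0.2,0,-0.44,0,1],[0.3,0,-0.66,0,1],[0.45,0,-0.9,0,1],[0.45,0,-0.95,0,1]]]';python3 -m inch '[[[0,0,0,0,1],[0,0,0,0,1],[0,0,0,0,1]]]'; python3 go.py .602 -.0515 .15;  python3 - <<'E'
from cell import camera
from h import *
for n in("wrist","top","side"):
    c=camera(n);cv2.imwrite(f"pics/{n}7.png",c["frame"])
E
```

```text
time_s: 5.22
eef_pos: [0.5886, -0.0241, 0.1894]
ee_rot: [-0.7, 0.702, -0.094, 0.094]
wrist_force: [-0.8, -1.3, -0.2]
grip_width: 0.0267
time_s: 5.47
eef_pos: [0.5878, -0.0144, 0.189]
ee_rot: [0.701, -0.701, 0.091, -0.09]
wrist_force: [-0.3, 0.1, -0.3]
grip_width: 0.0268
pos [ 0.5878 -0.0144  0.189 ] shares [ 0.155  0.26  -0.215] w 0.0268 F [-0.3  0.1 -0.3] t 5.47 q [-0.41  0.29  0.43  1.64 -0.13  1.24  1.36]
```

View pics/wrist7.png

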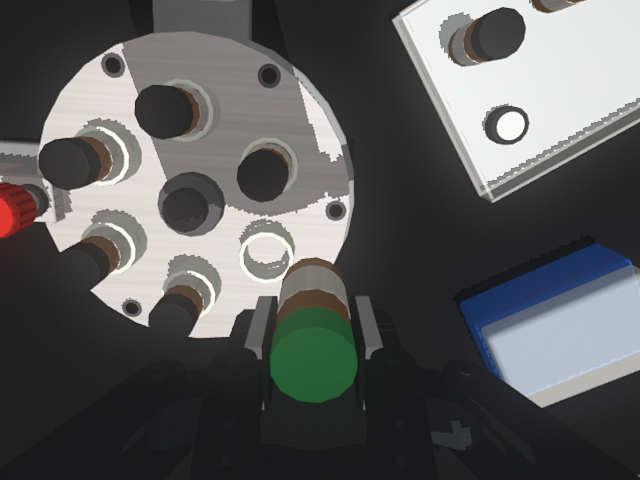

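View pics/side7.png

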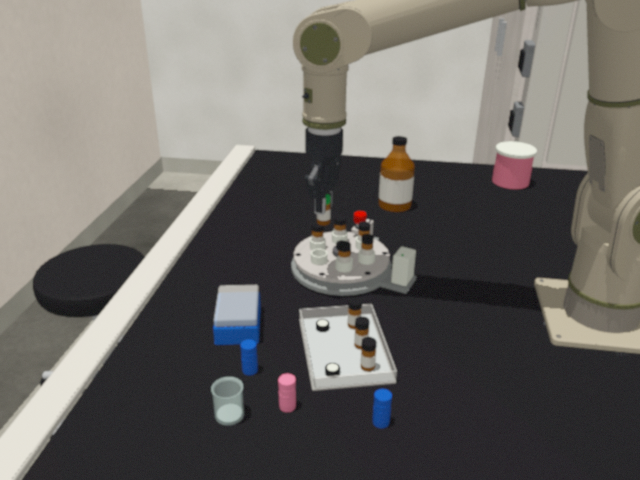

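Wrist view: the vial is held upright and the empty cup's rim is at (267,250). Disc holes are at (113,66), (269,76), (336,211) and (132,309). Measuring the seat from both.

```bash
python3 - <<'E'
from cell import camera,manip
from h import *
c=camera("wrist");f=c["frame"];g=cv2.cvtColor(f,cv2.COLOR_BGR2GRAY)
def dark(u,v,w=12):
    r=g[v-w:v+w+1,u-w:u+w+1];m=(r<np.percentile(r,8)+12).astype(np.uint8)
    n,l,s,ce=cv2.connectedComponentsWithStats(m);i=1+s[1:,4].argmax();return ce[i]+[u-w,v-w]
H=[dark(*p) for p in((113,66),(269,76),(336,211),(132,309))];print(np.round(H,1))
P=np.array([onz(c,u,v,.044)[:2] for u,v in H])
A=np.c_[2*P,np.ones(4)];x=np.linalg.lstsq(A,(P**2).sum(1),rcond=None)[0];C=x[:2]
print("axis",C,"r",np.sqrt(x[2]+C@C)); a=np.degrees(np.arctan2(*(P-C).T[::-1]));print(a,(a-30)%60)
yaw=((a-30+18.6+30)%60-30).mean()-18.6;print("yaw",yaw)
th=np.radians(yaw);print("seat",C+.0623*np.array([np.cos(th+np.radians(60.14)),np.sin(th+np.radians(60.14))]))
r=f[205:300,225:310];cv2.imwrite("pics/rim.png",cv2.resize(r,None,fx=7,fy=6,interpolation=cv2.INTER_CUBIC))
E
python3 go.py .602 -.0515 .15
```

```text
[[112.5  64.3]
 [268.7  75.1]
 [335.2 210.2]
 [131.2 307.6]]
axis [ 0.55471484 -0.09266084] r 0.09976169512851266
[-168.42793675  131.58300568   71.60463684  -48.35510418] [41.57206325 41.58300568 41.60463684 41.64489582]
yaw -18.398849603002
seat [ 0.60120062 -0.05118359]
pos [ 0.5879 -0.0145  0.1892] shares [ 0.154  0.262 -0.215] w 0.027 F [-0.2  0.2 -1.5] t 5.67 q [-0.41  0.29  0.43  1.64 -0.13  1.24  1.36]
```

View pics/rim.png

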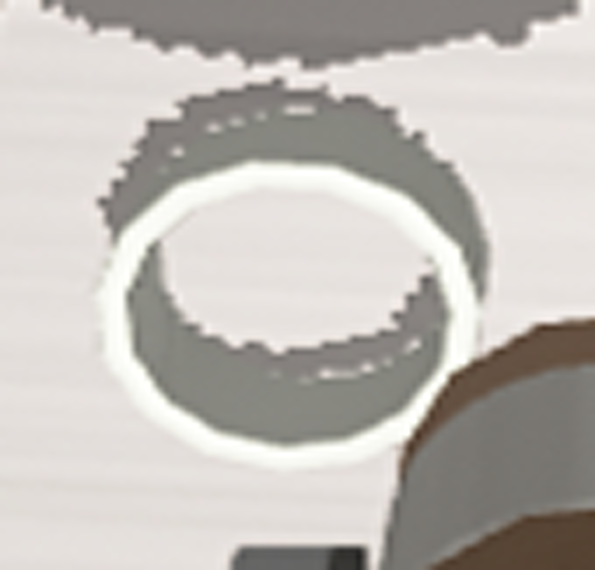

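```bash
python3 - <<'E'
from cell import camera,manip
from h import *
c=camera("wrist");print("rim",onz(c,266,256.8,.066))
f=c["frame"].astype(int);m=((f[...,1]>f[...,2]*1.35)&(f[...,1]>f[...,0]*1.25)&(f[...,1]>50)).astype(np.uint8)
n,l,st,ce=cv2.connectedComponentsWithStats(m);i=1+st[1:,4].argmax();print(st[i],ce[i])
E
python3 go.py .6026 -.0514 .135
```

```text
rim [ 0.60019452 -0.05115457  0.066     ]
[ 269  307   89   96 6847] [313.0239521  355.07886666]
pos [ 0.5879 -0.0148  0.1892] shares [ 0.157  0.361 -0.211] w 0.0274 F [-0.4 -1.1  0. ] t 5.72 q [-0.41  0.29  0.43  1.64 -0.13  1.24  1.36]
```

```bash
python3 -m inch '[[[0.08,0,-0.1,0,1],[0.157,0,-0.211,0,1],[0.157,0.18,-0.211,0,1],[0.157,0.36,-0.211,0,1],[0.157,0.36,-0.211,0,1]]]';python3 -m inch '[[[0,0,0,0,1],[0,0,0,0,1],[0,0,0,0,1]]]';  python3 - <<'E'
from cell import camera
from h import *
for n in("wrist","side"):
    c=camera(n);cv2.imwrite(f"pics/{n}8.png",c["frame"] if n=="wrist" else cv2.resize(c["frame"][160:300,260:440],None,fx=4,fy=4,interpolation=cv2.INTER_CUBIC))
E
python3 go.py .6026 -.0514 .095
```

```text
time_s: 6.13
eef_pos: [0.5998, -0.0519, 0.1304]
ee_rot: [-0.701, 0.702, -0.094, 0.089]
wrist_force: [-2.2, 0.2, -1.0]
grip_width: 0.027
time_s: 6.38
eef_pos: [0.6036, -0.0522, 0.1372]
ee_rot: [0.701, -0.701, 0.09, -0.092]
wrist_force: [-0.5, 1.4, -0.6]
grip_width: 0.0268
pos [ 0.6034 -0.0523  0.1368] shares [-0.007  0.279  0.004] w 0.027 F [ 0.4 -0.5 -0.5] t 6.48 q [-0.34  0.37  0.44  1.66 -0.17  1.15  1.45]
```

View pics/wrist8.png

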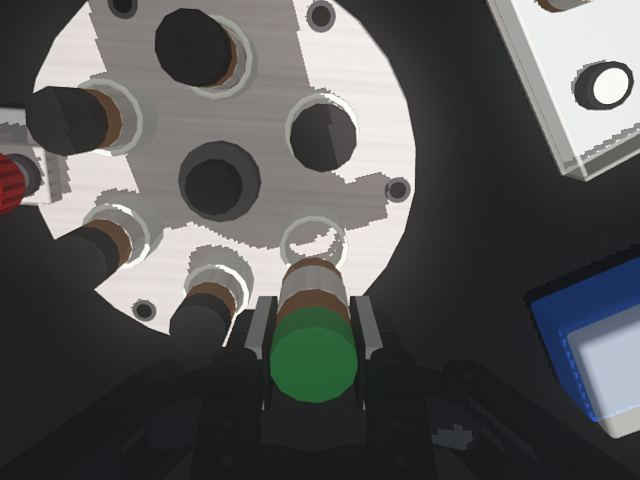

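View pics/side8.png

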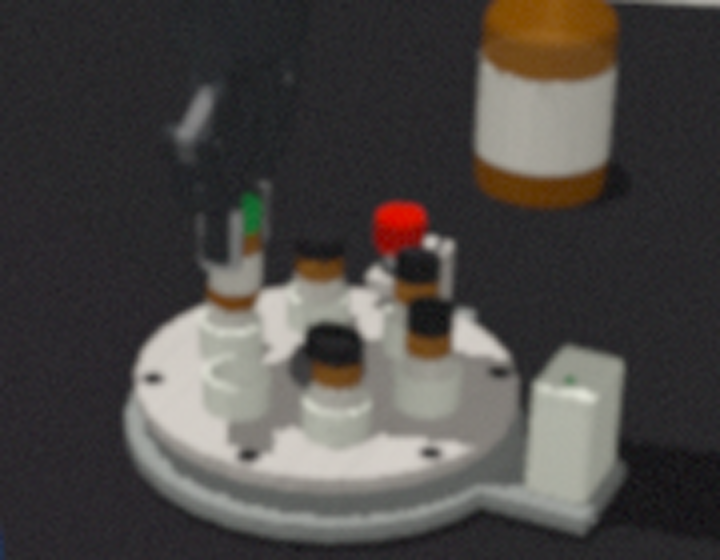

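```bash
python3 - <<'E'
from cell import camera,manip
from h import *
c=camera("wrist");f=c["frame"];g=cv2.cvtColor(f,cv2.COLOR_BGR2GRAY)
def dark(u,v,w=14):
    r=g[max(0,v-w):v+w+1,u-w:u+w+1];m=(r<np.percentile(r,8)+12).astype(np.uint8)
    n,l,s,ce=cv2.connectedComponentsWithStats(m);i=1+s[1:,4].argmax();return ce[i]+[u-w,max(0,v-w)]
H=[dark(*p) for p in((321,16),(397,189),(144,310))];print(np.round(H,1))
P=np.array([onz(c,u,v,.044)[:2] for u,v in H])
A=np.c_[2*P,np.ones(3)];x=np.linalg.lstsq(A,(P**2).sum(1),rcond=None)[0];C=x[:2]
print("axis",C,"r",np.sqrt(x[2]+C@C)); a=np.degrees(np.arctan2(*(P-C).T[::-1]));print((a-30)%60-60)
th=np.radians(((a-30)%60-60).mean());print("seat",C+.0623*np.array([np.cos(th+np.radians(60.14)),np.sin(th+np.radians(60.14))]))
s=manip.state();T=tool(s);p=s["eef_pos"]
print("T",T.round(3).tolist(),"vial foot xy", (p+T@[-.0017,.028,0]).round(4))
E
python3 -m inch '[[[-0.006,0.07,0.005,0,1],[-0.006,0.14,0.005,0,1],[-0.006,0.21,0.005,0,1],[-0.006,0.25,0.005,0,1],[-0.006,0.25,0.005,0,1]]]';python3 -m inch '[[[0,0,0,0,1],[0,0,0,0,1]]]';  python3 - <<'E'
from cell import camera
from h import *
for n in("wrist","side"):
    c=camera(n);cv2.imwrite(f"pics/{n}9.png",c["frame"] if n=="wrist" else cv2.resize(c["frame"][180:290,280:400],None,fx=5,fy=5,interpolation=cv2.INTER_CUBIC))
E
python3 go.py .6026 -.0514 .072
```

```text
[[320.7  15.9]
 [397.6 190.2]
 [143.5 311.1]]
axis [ 0.55473759 -0.09270911] r 0.09964967518445086
[-18.40777007 -18.37140805 -18.36165838]
seat [ 0.60120992 -0.0512168 ]
T [[0.967, 0.002, 0.256], [-0.256, 0.0, 0.967], [0.002, -1.0, 0.001]] vial foot xy [ 0.6016 -0.0519  0.1085]
time_s: 6.95
eef_pos: [0.6006, -0.0515, 0.0954]
ee_rot: [-0.701, 0.701, -0.092, 0.09]
wrist_force: [0.1, 0.0, -1.4]
grip_width: 0.0271
time_s: 7.12
eef_pos: [0.6021, -0.0516, 0.098]
ee_rot: [0.701, -0.701, 0.091, -0.091]
wrist_force: [-0.1, -0.0, -1.1]
grip_width: 0.027
pos [ 0.6023 -0.0516  0.0983] shares [0.002 0.175 0.002] w 0.0271 F [-0.1 -0.2  0.2] t 7.22 q [-0.33  0.41  0.43  1.69 -0.19  1.08  1.47]
```

View pics/wrist9.png

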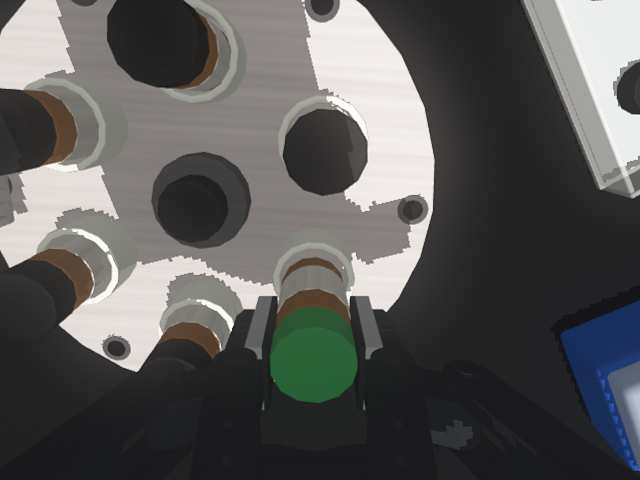

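View pics/side9.png

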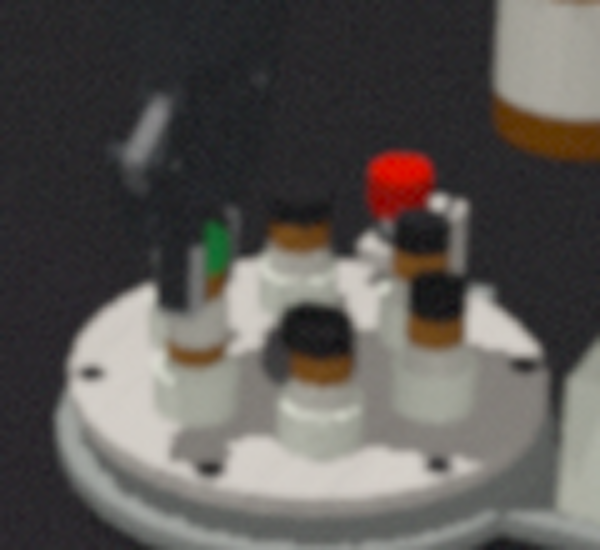

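Vial foot is centred over the rim: columns 313 (vial) and ~314 (rim), and the side view agrees. Lowering in small steps, watching the force.

```bash
python3 -m inch '[[[0.002,0.03,0.002,0,1],[0.002,0.06,0.002,0,1],[0.002,0.06,0.002,0,1]]]'; python3 go.py .6026 -.0514 .072
```

```text
time_s: 7.47
eef_pos: [0.6017, -0.0512, 0.0877]
ee_rot: [-0.701, 0.701, -0.092, 0.091]
wrist_force: [-0.5, 0.4, -1.7]
grip_width: 0.0269
pos [ 0.6017 -0.0512  0.0877] shares [ 0.006  0.105 -0.   ] w 0.0269 F [-0.5  0.4 -1.7] t 7.47 q [-0.33  0.42  0.42  1.7  -0.2   1.06  1.47]
```

```bash
python3 -m inch '[[[0.004,0.03,0,0,1],[0.004,0.06,0,0,1],[0.004,0.08,0,0,1],[0.004,0.08,0,0,1]]]'; python3 go.py .6026 -.0514 .072
```

```text
time_s: 7.8
eef_pos: [0.6023, -0.0514, 0.0758]
ee_rot: [-0.701, 0.701, -0.092, 0.091]
wrist_force: [0.6, -0.2, -0.4]
grip_width: 0.0269
pos [ 0.6023 -0.0514  0.0758] shares [0.002 0.025 0.001] w 0.0269 F [ 0.6 -0.2 -0.4] t 7.8 q [-0.33  0.44  0.42  1.71 -0.2   1.04  1.47]
```

No resistance, so the foot is inside the cup. Next the last few millimetres.

```bash
python3 -m inch '[[[0,0.015,0,0,1],[0,0.025,0,0,1],[0,0.025,0,0,1]]]'; python3 go.py .6026 -.0514 .072;python3 -m inch '[[[0,0,0,0,1],[0,0,0,0,1]]]'
```

```text
time_s: 8.05
eef_pos: [0.6028, -0.0514, 0.0728]
ee_rot: [0.701, -0.701, 0.091, -0.091]
wrist_force: [-0.4, 1.0, -0.4]
grip_width: 0.0271
pos [ 0.6028 -0.0514  0.0728] shares [-0.001  0.005 -0.   ] w 0.0271 F [-0.4  1.  -0.4] t 8.05 q [-0.32  0.44  0.42  1.71 -0.21  1.03  1.48]
time_s: 8.22
eef_pos: [0.6029, -0.0515, 0.0732]
ee_rot: [0.701, -0.701, 0.091, -0.091]
wrist_force: [0.8, 0.9, -0.3]
grip_width: 0.0273
```

```bash
python3 -m inch '[[[-0.003,0.008,0,0,1],[-0.003,0.013,0,0,1],[-0.003,0.013,0,0,1],[-0.003,0.013,0,0,1]]]'; python3 -m inch '[[[0,0,0,0,0.2],[0,0,0,0,0],[0,0,0,0,-0.1],[0,0,0,0,-0.1],[0,0,0,0,-0.1]]]';  python3 - <<'E'
from cell import camera
from h import *
for n in("wrist","side"):
    c=camera(n);cv2.imwrite(f"pics/{n}10.png",c["frame"] if n=="wrist" else cv2.resize(c["frame"][180:290,280:400],None,fx=5,fy=5,interpolation=cv2.INTER_CUBIC))
E
```

```text
time_s: 8.55
eef_pos: [0.6031, -0.0517, 0.0723]
ee_rot: [0.701, -0.701, 0.091, -0.092]
wrist_force: [-2.3, -0.7, 7.6]
grip_width: 0.0268
time_s: 8.97
eef_pos: [0.6023, -0.0513, 0.0709]
ee_rot: [0.701, -0.701, 0.091, -0.091]
wrist_force: [0.1, 0.4, -0.8]
grip_width: 0.0469
```

View pics/wrist10.png

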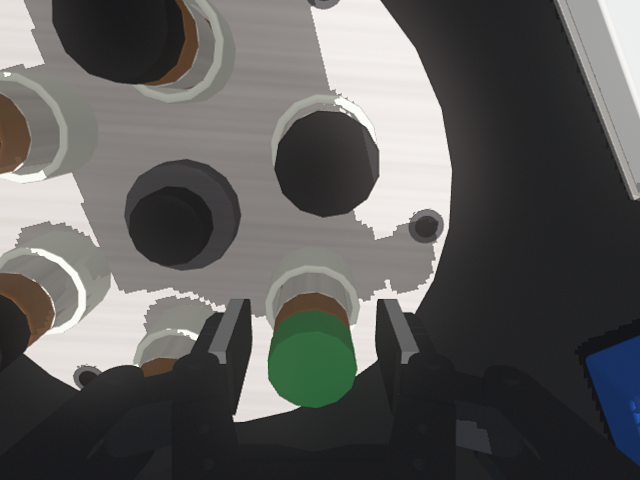

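View pics/side10.png

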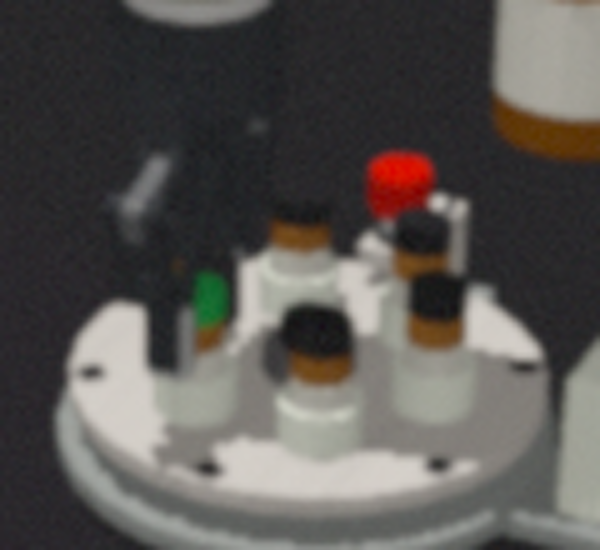

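Floor contact was felt (7.6 N) before release; the vial now stands free in the cup between pads at ~245 and ~382. Retreating straight up.

```bash
python3 -m inch '[[[0,-0.1,0,0,-0.1],[0,-0.3,0,0,-0.1],[0,-0.5,0,0,-0.1],[0,-0.75,0,0,-0.1],[0,-0.87,0,0,-0.1]]]'; python3 -m inch '[[[-0.15,0,-0.1,0,-0.1],[-0.3,0,-0.3,0,-0.1],[-0.3,0,-0.3,0,-0.1],[-0.3,0,-0.3,0,-0.1]]]'; python3 - <<'E'
from cell import camera
from h import *
for n in("wrist","side","top"):
    c=camera(n);f=c["frame"];
    if n=="side":f=cv2.resize(f[180:290,280:400],None,fx=5,fy=5,interpolation=cv2.INTER_CUBIC)
    cv2.imwrite(f"pics/{n}11.png",f)
E
python3 go.py .522 -.1875 .16
```

```text
time_s: 9.48
eef_pos: [0.6036, -0.0517, 0.206]
ee_rot: [0.701, -0.701, 0.09, -0.093]
wrist_force: [0.4, -0.2, -0.0]
grip_width: 0.0467
time_s: 9.82
eef_pos: [0.5463, -0.0848, 0.202]
ee_rot: [0.701, -0.701, 0.092, -0.092]
wrist_force: [-0.1, 0.0, 0.5]
grip_width: 0.0469
pos [ 0.5479 -0.0826  0.2016] shares [ 0.011  0.277 -0.721] w 0.047 F [ 0.4 -0.4 -0.5] t 9.97 q [-0.35  0.2   0.47  1.72 -0.1   1.25  1.46]
```

View pics/wrist11.png

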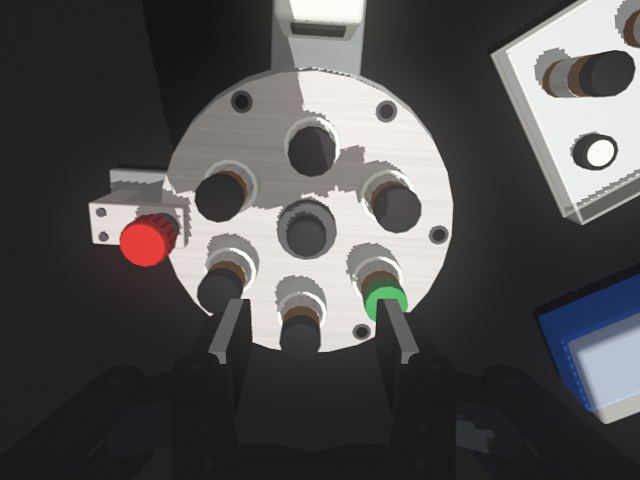

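View pics/side11.png

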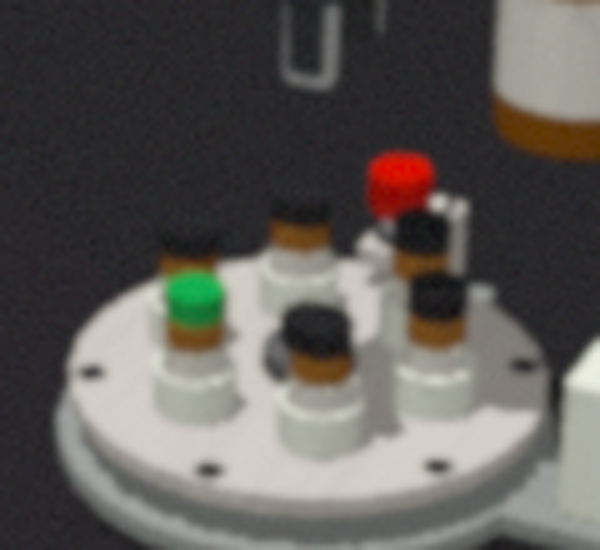

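Green vial now stands in the cup at the same height as its neighbours (side crop (195,300), wrist (386,303)). Knob is at (148,240) in the wrist view. Turning the tool ~94° clockwise so the jaws close tangentially, clear of the two nearest vials.

```bash
python3 -m inch '[[[0,0,-0.15,0.52,-0.1],[0,0,-0.3,0.52,-0.1],[0,0,-0.45,0.52,-0.1],[0,0,-0.6,0.52,-0.1],[0,0,-0.6,0.52,-0.1]]]'; python3 go.py .522 -.1875 .16
```

```text
time_s: 10.38
eef_pos: [0.5234, -0.1748, 0.2016]
ee_rot: [-0.637, 0.638, -0.306, 0.306]
wrist_force: [0.6, -0.9, -0.9]
grip_width: 0.047
pos [ 0.5234 -0.1748  0.2016] shares [ 0.06   0.278 -0.06 ] w 0.047 F [ 0.6 -0.9 -0.9] t 10.38 q [-0.29  0.2   0.6   1.73 -0.12  1.25  1.02]
```

```bash
python3 -m inch '[[[0,0,0,0.32,-0.1],[0,0,0,0.32,-0.1],[0,0,0,0.32,-0.1],[0,0,0,0.32,-0.1],[0,0,0,0.32,-0.1]]]';python3 -m inch '[[[0,0,0,0.12,-0.1],[0,0,0,0.12,-0.1],[0,0,0,0.12,-0.1],[0,0,0,0.12,-0.1],[0,0,0,0.12,-0.1]]]'; python3 - <<'E'
from cell import camera,manip
from h import *
c=camera("wrist");f=c["frame"];cv2.imwrite("pics/w12.png",f)
b,_=blob(f,"red");print(b);print([onz(c,*max(b,key=lambda r:r[0][4])[1],z).round(4) for z in(.093,.104)])
T=tool(manip.state());print("z ang",np.degrees(np.arctan2(T[1,2],T[0,2])))
E
python3 go.py .522 -.1875 .16
```

```text
time_s: 10.8
eef_pos: [0.5251, -0.1696, 0.2013]
ee_rot: [-0.514, 0.514, -0.485, 0.486]
wrist_force: [-0.1, 0.3, -0.0]
grip_width: 0.0469
time_s: 11.22
eef_pos: [0.5249, -0.1697, 0.2014]
ee_rot: [-0.417, 0.417, -0.571, 0.571]
wrist_force: [0.5, 0.6, 0.2]
grip_width: 0.0466
[([320, 243, 6, 4, 17], [322.4, 244.2]), ([297, 257, 44, 28, 627], [315.8, 272.6])]
[array([ 0.5183, -0.1959,  0.093 ]), array([ 0.5197, -0.1914,  0.104 ])]
z ang -17.73716604412649
pos [ 0.5248 -0.1699  0.2014] shares [0.117 0.276 0.018] w 0.0471 F [ 0.5 -0.4 -0.4] t 11.27 q [-0.39  0.22  0.72  1.73 -0.15  1.25  0.05]
```

View pics/w12.png

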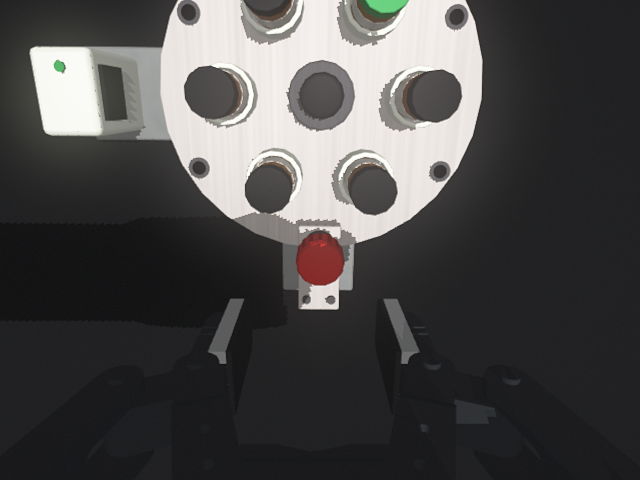

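```bash
python3 -c "
from cell import camera
from h import *
c=camera('wrist');print(onz(c,320,261,.104),proj(c,[.5232,-.1876,.104]))"; python3 go.py .523 -.1876 .13
```

```text
[ 0.52433182 -0.18501082  0.104     ] [319.50900634 265.25944512]
pos [ 0.5246 -0.17    0.2014] shares [0.115 0.476 0.025] w 0.0469 F [-0.4  0.3  0.9] t 11.32 q [-0.39  0.22  0.72  1.73 -0.15  1.25  0.05]
```

```bash
python3 -m inch '[[[0.1,0.05,0.025,0,-0.1],[0.11,0.2,0.025,0,-0.1],[0.11,0.35,0.025,0,-0.1],[0.11,0.47,0.025,0,-0.1],[0.11,0.47,0.025,0,-0.1]]]';python3 -m inch '[[[0,0,0,0,-0.1],[0,0,0,0,-0.1]]]'; python3 - <<'E'
from cell import camera,manip
from h import *
c=camera("wrist");f=c["frame"];cv2.imwrite("pics/w13.png",f)
print("pred knob top",proj(c,[.523,-.1876,.104]))
E
python3 go.py .523 -.1876 .075
```

```text
time_s: 11.73
eef_pos: [0.521, -0.1865, 0.1278]
ee_rot: [0.415, -0.418, 0.573, -0.57]
wrist_force: [-0.4, 0.7, -0.5]
grip_width: 0.047
time_s: 11.9
eef_pos: [0.5234, -0.1874, 0.1322]
ee_rot: [-0.416, 0.415, -0.572, 0.572]
wrist_force: [0.5, -0.6, 0.3]
grip_width: 0.0469
pred knob top [312.28670086 287.64682013]
pos [ 0.5236 -0.1874  0.1325] shares [ 0.002  0.383 -0.004] w 0.047 F [ 0.2  0.5 -0.6] t 11.95 q [-0.34  0.3   0.71  1.8  -0.22  1.11  0.13]
```

View pics/w13.png

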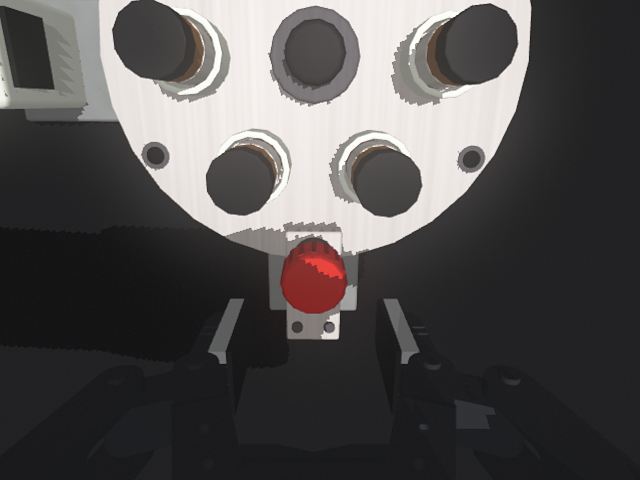

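Knob top centre is at (314,284) against a predicted (312,288), and it lies centred between the fingers. Descending.

```bash
python3 -m inch '[[[0,0.1,0,0,-0.1],[0,0.2,0,0,-0.1],[0,0.3,0,0,-0.1],[0,0.38,0,0,-0.1],[0,0.38,0,0,-0.1]]]';python3 -m inch '[[[0,0,0,0,-0.1],[0,0,0,0,-0.1]]]'; python3 - <<'E'
from cell import camera,manip
from h import *
c=camera("wrist");f=c["frame"];cv2.imwrite("pics/w14.png",f)
c=camera("side");cv2.imwrite("pics/s14.png",cv2.resize(c["frame"][160:290,300:420],None,fx=5,fy=4.6,interpolation=cv2.INTER_CUBIC))
E
python3 go.py .523 -.1876 .075
```

```text
time_s: 12.37
eef_pos: [0.5221, -0.1867, 0.0728]
ee_rot: [0.415, -0.416, 0.573, -0.572]
wrist_force: [-0.9, 0.5, 0.1]
grip_width: 0.0472
time_s: 12.53
eef_pos: [0.5235, -0.1874, 0.0752]
ee_rot: [-0.416, 0.415, -0.572, 0.573]
wrist_force: [0.6, -0.5, 0.3]
grip_width: 0.0467
pos [ 0.5235 -0.1874  0.0751] shares [ 0.003  0.001 -0.003] w 0.0467 F [ 0.4 -0.2 -0.2] t 12.63 q [-0.31  0.38  0.68  1.85 -0.28  1.01  0.18]
```

View pics/w14.png

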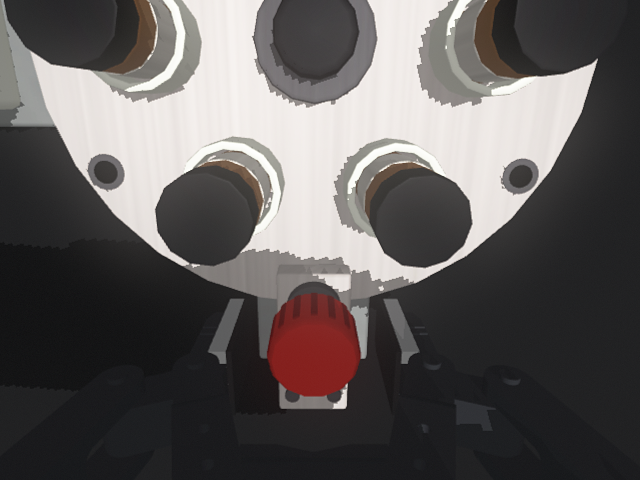

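View pics/s14.png

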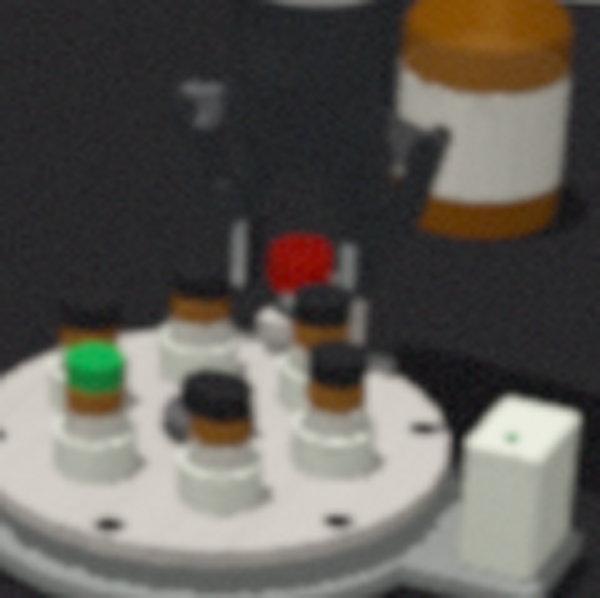

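Knob (314,345) is centred between the pads. Gripping firmly.

```bash
python3 -m inch '[[[0,0,0,0,0.1],[0,0,0,0,0.3],[0,0,0,0,0.6],[0,0,0,0,1],[0,0,0,0,1]]]' 90; python3 -m inch '[[[0,0,0,0,1],[0,0,0,0,1],[0,0,0,0,1]]]'; python3 go.py .523 -.1876 .087
```

```text
time_s: 13.05
eef_pos: [0.5237, -0.1874, 0.0751]
ee_rot: [-0.416, 0.415, -0.572, 0.573]
wrist_force: [0.8, -0.5, 6.2]
grip_width: 0.0275
time_s: 13.3
eef_pos: [0.5237, -0.1874, 0.0751]
ee_rot: [-0.416, 0.415, -0.572, 0.573]
wrist_force: [-0.2, -0.0, 7.3]
grip_width: 0.0276
pos [ 0.5237 -0.1874  0.0751] shares [ 0.003 -0.079 -0.004] w 0.0276 F [-0.2 -0.   7.3] t 13.3 q [-0.31  0.38  0.68  1.85 -0.28  1.    0.18]
```

```bash
python3 -m inch '[[[0,-0.02,0,0,1],[0,-0.04,0,0,1],[0,-0.04,0,0,1],[0,-0.04,0,0,1]]]'; python3 go.py .523 -.1876 .087; python3 -m inch '[[[0,-0.02,0,0,1],[0,-0.04,0,0,1],[0,-0.04,0,0,1],[0,-0.04,0,0,1]]]'; python3 go.py .523 -.1876 .087
```

```text
time_s: 13.63
eef_pos: [0.5236, -0.1874, 0.0799]
ee_rot: [-0.416, 0.415, -0.572, 0.573]
wrist_force: [7.4, -2.9, -10.3]
grip_width: 0.0277
pos [ 0.5236 -0.1874  0.0799] shares [ 0.002 -0.047 -0.003] w 0.0277 F [  7.4  -2.9 -10.3] t 13.63 q [-0.31  0.37  0.68  1.85 -0.27  1.01  0.17]
time_s: 13.97
eef_pos: [0.5236, -0.1874, 0.0857]
ee_rot: [-0.416, 0.415, -0.571, 0.573]
wrist_force: [8.5, -4.0, -13.8]
grip_width: 0.0273
pos [ 0.5236 -0.1874  0.0857] shares [ 0.003 -0.009 -0.003] w 0.0273 F [  8.5  -4.  -13.8] t 13.97 q [-0.31  0.37  0.69  1.84 -0.27  1.02  0.17]
```

Force follows the spring (10.3, then 13.8 N), so the knob is coming up. Now to the stop.

```bash
python3 -m inch '[[[0,-0.012,0,0,1],[0,-0.018,0,0,1],[0,-0.018,0,0,1],[0,-0.018,0,0,1]]]'; python3 go.py .523 -.1876 .087;python3 - <<'E'
from cell import camera,manip
from h import *
c=camera("wrist");cv2.imwrite("pics/w15.png",c["frame"])
c=camera("side");cv2.imwrite("pics/s15.png",cv2.resize(c["frame"][160:290,300:420],None,fx=5,fy=4.6,interpolation=cv2.INTER_CUBIC)); print(blob(c["frame"],"red",(320,180,400,250))[0])
E
```

```text
time_s: 14.3
eef_pos: [0.5235, -0.1874, 0.0874]
ee_rot: [-0.415, 0.416, -0.571, 0.573]
wrist_force: [13.2, -5.1, -24.8]
grip_width: 0.0271
pos [ 0.5235 -0.1874  0.0874] shares [ 0.003  0.003 -0.003] w 0.0271 F [ 13.2  -5.1 -24.8] t 14.3 q [-0.32  0.36  0.69  1.84 -0.26  1.03  0.16]
[([354, 206, 10, 13, 111], [358.4, 212.2])]
```

View pics/w15.png

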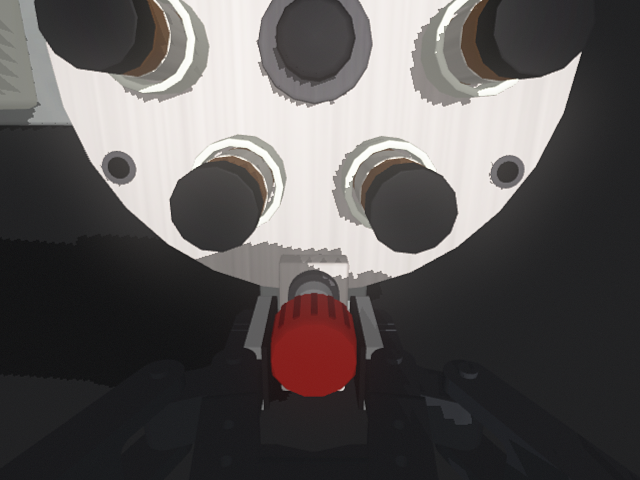

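View pics/s15.png

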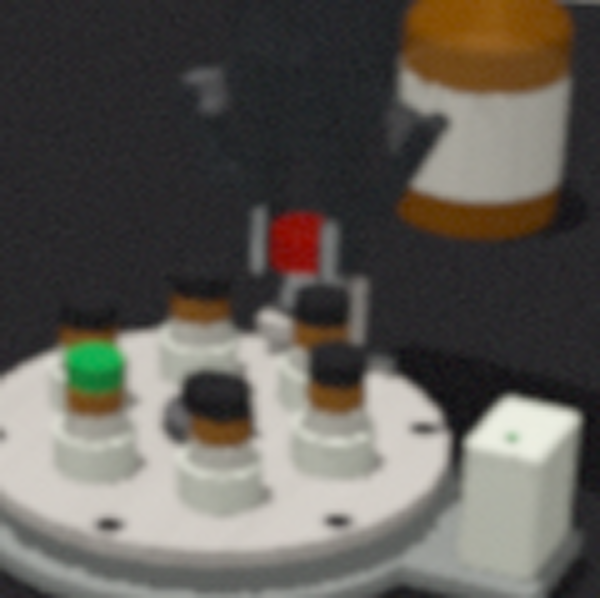

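At 12.3 mm the pull jumped from 14 to 25 N, so the plunger is on its stop. The side crop shows the knob raised ((297,243), earlier (300,262)). Holding briefly to check for slip and that the rotor hasn't moved.

```bash
python3 -m inch '[[[0,0,0,0,1],[0,0,0,0,1],[0,0,0,0,1],[0,0,0,0,1],[0,0,0,0,1]]]'; python3 - <<'E'
from cell import camera,manip
from h import *
c=camera("wrist");f=c["frame"];g=cv2.cvtColor(f,cv2.COLOR_BGR2GRAY)
def dark(u,v,w=14):
    r=g[v-w:v+w+1,u-w:u+w+1];m=(r<np.percentile(r,8)+12).astype(np.uint8)
    n,l,s,ce=cv2.connectedComponentsWithStats(m);i=1+s[1:,4].argmax();return ce[i]+[u-w,v-w]
C=np.array([.5547,-.0927])
for p in((119,167),(507,171)):
    X=onz(c,*dark(*p),.044)[:2]-C;print("hole r",np.linalg.norm(X),"yaw",(np.degrees(np.arctan2(X[1],X[0]))-30)%60-60)
s=camera("side");cv2.imwrite("pics/s16.png",cv2.resize(s["frame"][200:300,290:400],None,fx=5,fy=5,interpolation=cv2.INTER_CUBIC))
t=camera("top");print("top green",blob(t["frame"],"green")[0],"side green",blob(s["frame"],"green")[0],"pred",proj(s,[.6012,-.0512,.097]), "side red",blob(s["frame"],"red",(320,180,400,250))[0])
gb=blob(s["frame"],"green")[0][0][1];print(onz(s,*gb,.097))
E
python3 go.py .523 -.1876 .087
```

```text
time_s: 14.82
eef_pos: [0.5235, -0.1874, 0.0874]
ee_rot: [-0.415, 0.416, -0.571, 0.573]
wrist_force: [14.0, -5.0, -24.4]
grip_width: 0.0275
hole r 0.09925169742240102 yaw -18.570876115165788
hole r 0.09977865131793677 yaw -18.648056065086394
top green [([315, 230, 12, 12, 121], [320.7, 235.6])] side green [([313, 234, 11, 11, 103], [318.4, 239.1])] pred [318.29094766 240.24064283] side red [([354, 206, 10, 13, 108], [358.3, 212.3])]
[ 0.60176921 -0.05644938  0.097     ]
pos [ 0.5235 -0.1874  0.0874] shares [ 0.003  0.003 -0.003] w 0.0272 F [ 13.4  -5.5 -25.1] t 14.97 q [-0.32  0.36  0.69  1.84 -0.26  1.03  0.16]
```

The hold is steady: 24–25 N pull, no slip, rotor within 0.25°. The green vial is where expected, within about 1 px. Handing in.

```bash
python3 -c "
from cell import job
print(job.job_done())"
```

```text
the job is handed in; nothing more can be done
None
```

The green-capped vial is standing in the empty cup, and the gripper is holding the index plunger's red knob up at its stop. I handed the job in at about 15 s, and it reported no verdict.

**Vial:** I felt the cup floor at about 7.6 N before letting go. Afterwards the vial stood upright, at the same height as its neighbours. In the last side view its cap was about 1 px from the predicted spot. Cast onto the cap's height, that reads as about 5 mm off along the view, but the side view is too oblique there to judge this and the cup has only 1.5 mm of play.

**Knob:** I gripped it at 90 N and raised it 12.3 mm by the arm's own position. The pull followed the spring up to about 14 N, then jumped to about 25 N at the stop. It stayed there for about half a second without slipping. The side view showed a rise of about 4 px where about 5 was expected, with the knob partly hidden by the fingers. A sideways force of about 14 N remains from a small misalignment of the grip.

**Carousel:** The last check put the disc about 0.2° (0.004 rad) from where it was measured earlier, which is within its play.

**Surroundings:** I saw nothing else move in the pictures, but I did not re-measure the other vials or the bystanders at the end.

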